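Put the lens cells back in their own nests

ROBOT

A 6-joint arm with a two-finger parallel gripper is mounted at the origin on a cart in front of the work surface, level with it; the furniture and walls round the work are solid. World frame = base frame: x ahead of the robot, y to its left, z up, the work surface at z = 0. Lengths are in m, angles in degrees, forces in N, time in s.
With the tool pointing down it reaches from about 0.3 to 0.75 m from the base axis. Payload 8.5 kg.
Tool frame: the origin (TCP) lies midway between the tips of the shut fingers; the grasp point (between the pads) lies 19 mm behind it (env.tcp_to_grasp is the z of the grasp point in the tool frame, in m); z points along the fingers, y is the line along which they close (so a half turn about z gives the same grasp; the last joint's range is limited). The gripper opens to 85 mm and grips with 20 to 120 N. Pads are 22 mm wide; open, the fingers measure 114 mm over their backs; the gripper's body (76 mm by 85 mm) begins 54 mm behind the grasp point. The pads swing forward as they close: fully open they stand 13 mm farther back than shut.
Start: joints at [-12.336, 21.807, 74.336, -0, 83.858, -12.336], TCP at [0.55, 0, 0.231] pointing down, gripper open.
Joint ranges: [-178.18, 178.18], [-50.72, 133.34], [12.68, 142.11], [-81.47, 261.47], [9.98, 163.14], [-165.26, 165.26]. Speed limits (degrees/s): [136.94, 136.94, 180, 180, 180, 180].

INTERFACE

Orientations are given as a 3x3 rotation matrix whose columns are the frame's x, y, z axes.
In Python, from rig import env, imaging, job, models gives the robot as it stands. The module is installed in compiled form; this text tells all that it offers.
- The arm moves only by the tool jog_arm, never from a script. Its argument "plan" is text: rows parted by semicolons, each of 7 numbers parted by spaces: the turn, a rotation vector about the tool's x, y, z in degrees, then the shift along the tool's x, y, z in cm, then the closure in counts, from 0 (fully open) to 255 (shut). In form: rx ry rz x y z claw; .... A call has 1 to 10 rows; each row shifts and turns the commanded pose from where the row before left it, along the tool's axes as they then stand; what a row does not reach is not made up. A row lasts 1/12 s, in which the tool goes at most 41.7 mm and 7.16 degrees, less where a joint would pass 70% of its speed; a pose out of reach is approached as far as the arm can. A call with a gripper value outside its range is refused whole. The fingers move at their own pace and stop on an object; "grip_force" is the grip in N (left out, the last holds). Time passes only in rows, so rows that do not move let the fingers close. It gives the time, the measured TCP pose, the force, the opening and the grip force at its end, in the units of the state.
- env.observe(): the state, without advancing time (a new reading comes with each control period).
- imaging.get_image(name): name is "scene" or "side" or "wrist"; returns a dict with "pixels" (420x560x3 uint8, red, green, blue), "depth" (420x560 float32, m along the optical axis (not along the pixel's ray), 0 where there is no reading), "fov_y" (degrees; the focal length in pixels is half the picture's height over the tangent of half this angle, whatever the lens; pixels are square), "cx", "cy" (the principal point, pixels), "distortion" ([k1, k2, p1, p2, k3] as OpenCV has them; the pictures are not rectified), "world_from_camera" (4x4, takes a point from camera to world coordinates). Camera axes: x right, y down, z forward; pixel columns grow to the right and rows downward; lengths in m; the calibration is good to about 2 mm. A picture is of the moment at which its call begins.
- job.close_job(): hands the job in; it is judged then, once.
Trained networks look in the newest picture that a camera, given by its name, has taken for a name from the list of things; names that differ only in an ending like _2 or _b are one class to them, and where a whole thing is asked for, a point or a joint stands for the part that bears it (a point fixed in the world has none). Each returns a list of dicts, best first, with "confidence" (0 to 1); they miss things now and then, are a little off and sometimes report something else, mostly with a low value. They report only what shows in the picture. A call takes as long as a camera call. They do not tell look-alikes from the thing itself.
- models.outline_of(camera, query): "region" (420x560 bool, what is visible of it) and "bbox" ([centre column, centre row, width, height] in pixels, round what is visible of it).
- models.tip_of(camera, query): "at" ([column, row] in pixels: a listed point, or the origin of a listed thing).
The state is a dict: "time_s": time; "q": joint angles; "qvel": joint speeds; "joint_efforts": joint torques, N m; "position": TCP position; "tool_rot": TCP orientation; "ft_force": force on the tool from outside, world axes, zero at the start; "wrist_torque": the same for the moment, N m; "grip_width": finger opening in m; "gripper_force": force on a finger pad.
Only numpy, scipy, OpenCV 4.12 (cv2) and the standard library are available. Lean on these libraries where they do the work, as an engineer would, in place of code of your own. Each camera call takes 0.05 s, during which the arm holds its last target. There are 200 camera calls.

TASK

The three lens cells have been put away in each other's nests. Using the empty mat (or clear bench) as a free spot on the way, move each cell to the nest whose label shows the outline of that cell's barrel, turned flat to flat so that it sits level and fully down in the pocket. Keep the cells upright, let go of them, and leave the filter cube and the objective case where they stand.

Things in the scene. Friction and masses are not known exactly. Their poses are not given: they have to be found in the camera images.
- cell_wide: Loose lens cell, 0.12 kg, 62 mm tall: aluminium foot flange 10 mm thick, round (radius 28 mm) with a flat cut 18 mm from the axis; on the same axis, from 10 to 62 mm up, a black barrel: a thick round barrel, 34 mm in diameter. Glass top. Origin: flange underside, on the axis; x points to the flat, z up. Starts seated in another cell's nest, flat to flat.
- cell_slim: Loose lens cell, 0.12 kg, 62 mm tall: aluminium foot flange 10 mm thick, round (radius 28 mm) with a flat cut 18 mm from the axis; on the same axis, from 10 to 62 mm up, a black barrel: a thin round barrel, 18 mm in diameter. Glass top. Origin: flange underside, on the axis; x points to the flat, z up. Starts seated in another cell's nest, flat to flat.
- cell_square: Loose lens cell, 0.12 kg, 62 mm tall: aluminium foot flange 10 mm thick, round (radius 28 mm) with a flat cut 18 mm from the axis; on the same axis, from 10 to 62 mm up, a black barrel: a square barrel, 28 x 28 mm, sides along x and y. Glass top. Origin: flange underside, on the axis; x points to the flat, z up. Starts seated in another cell's nest, flat to flat.
- nest_wide: Fixed grey block 127 x 84 x 16 mm. D-shaped pocket takes any cell: radius 31, flat 21 mm from centre (3 mm play, fits within 0.15 rad), mouth flared 4 mm, black floor 4 mm above the bench. White label at x = -62 mm with a black symbol: a large disc, 34 mm across: the barrel that belongs here. Origin: block's underside below pocket centre; x points to the pocket's flat.
- nest_slim: Fixed grey block 127 x 84 x 16 mm. D-shaped pocket takes any cell: radius 31, flat 21 mm from centre (3 mm play, fits within 0.15 rad), mouth flared 4 mm, black floor 4 mm above the bench. White label at x = -62 mm with a black symbol: a small disc, 18 mm across: the barrel that belongs here. Origin: block's underside below pocket centre; x points to the pocket's flat.
- nest_square: Fixed grey block 127 x 84 x 16 mm. D-shaped pocket takes any cell: radius 31, flat 21 mm from centre (3 mm play, fits within 0.15 rad), mouth flared 4 mm, black floor 4 mm above the bench. White label at x = -62 mm with a black symbol: a square, 28 mm wide: the barrel that belongs here. Origin: block's underside below pocket centre; x points to the pocket's flat.
- mat: Fixed grey square mat, 90 x 90 mm, 3 mm thick, lying empty on the bench: a free spot to park a cell. Origin: centre of its underside; x and y along its sides.
- filter_cube: Bystander: loose black filter cube, 34 x 34 x 35 mm, no flange. Origin: centre of its underside.
- objective_case: Bystander: loose clear round objective case with black cap, 38 mm in diameter, 64 mm tall. Origin: centre of its underside.
Mind the look-alikes: they are no part of the job. Leave any orange look-alike of the cell_wide alone. What is shaped like the cell_square but blue is not meant.

How it is judged:
By the outcome, as a careful person would: the job done as asked, in the order asked, and still so for the second after the job is handed in, with the robot touching nothing.
It also fails if it takes over 96 s, if anything falls off the work surface, if the arm or the gripper's body presses on something with over 40 N, if the wrist force passes 120 N, or if a joint passes its speed limit or range.

## Working session

There is one attempt and no reset: what is moved stays moved. The work goes in short steps, Python scripts to look and compute and a tool call to move; the robot and the scene stay as the last step left them, time stands still between calls to the robot, and variables do not carry over. Pictures are saved under pics/ and viewed, at most 14 in all, crops included, and the job is handed in when it is done.

Besides the shell and the picture viewer there is one more tool, called as name(argument=value, ...), one argument or row to a line, values as JSON. jog_arm: Moves the arm, as the interface text tells. Its arguments: {"type":"object","properties":{"plan":{"type":"string"},"grip_force":{"type":"number"}},"required":["plan"]}

```bash
mkdir -p pics; cat > h.py <<'E'
import numpy as np, cv2
from rig import env, imaging, job, models
def get(n):
    return imaging.get_image(n)
def K(im):
    h,w=im["depth"].shape; f=h/2/np.tan(np.radians(im["fov_y"])/2)
    return np.array([[f,0,im["cx"]],[0,f,im["cy"]],[0,0,1.]])
def rays(im,uv):
    p=cv2.undistortPoints(np.array(uv,float).reshape(-1,1,2),K(im),np.array(im["distortion"],float)).reshape(-1,2)
    return np.c_[p,np.ones(len(p))]
def atz(im,uv,z):
    T=np.array(im["world_from_camera"]); d=rays(im,uv)@T[:3,:3].T; o=T[:3,3]
    return o+d*((z-o[2])/d[:,2])[:,None]
def cloud(im):
    h,w=im["depth"].shape; v,u=np.mgrid[:h,:w]
    r=rays(im,np.c_[u.ravel(),v.ravel()])*im["depth"].reshape(-1,1)
    T=np.array(im["world_from_camera"]); return (r@T[:3,:3].T+T[:3,3]).reshape(h,w,3)
def save(n,px): cv2.imwrite("pics/"+n,cv2.cvtColor(px,cv2.COLOR_RGB2BGR))
E
python3 - <<'E'
from h import *
for n in("scene","side","wrist"):
    im=get(n); save(n+"1.png",im["pixels"]); np.savez("/tmp/"+n+"1.npz",**{k:np.array(v) for k,v in im.items()})
    print(n,np.round(im["world_from_camera"],3).tolist(),im["fov_y"])
print(env.observe(), env.tcp_to_grasp)
E
```

```text
scene [[0.68, -0.396, 0.617, -0.27], [-0.733, -0.351, 0.583, -0.767], [-0.014, -0.849, -0.529, 0.722], [0.0, 0.0, 0.0, 1.0]] 43.89762879708931
side [[0.877, -0.172, 0.448, 0.118], [-0.48, -0.342, 0.808, -0.818], [0.014, -0.924, -0.382, 0.431], [0.0, 0.0, 0.0, 1.0]] 53.31563328636027
wrist [[1.0, 0.003, -0.001, 0.55], [0.003, -0.954, -0.301, 0.078], [-0.002, 0.301, -0.954, 0.373], [0.0, 0.0, 0.0, 1.0]] 67.31396509898588
{'time_s': 0.15, 'q': array([-1.23347840e+01,  2.18345828e+01,  7.43714623e+01,  1.34960540e-03,
        8.38595958e+01, -1.23355305e+01]), 'qvel': array([ 0.02391132, -0.11863696, -0.11368443,  0.05359461,  0.04271623,
       -0.06713577]), 'joint_efforts': array([ 1.94521621e-03, -4.48624384e+01, -2.31344014e+01, -1.86937300e-04,
        3.77541786e-03, -1.65174959e-05]), 'position': array([5.49781244e-01, 6.12474163e-05, 2.30850080e-01]), 'tool_rot': array([[-1.03479282e-05,  9.99999379e-01, -1.11420133e-03],
       [ 9.99999964e-01,  1.06461138e-05,  2.67617168e-04],
       [ 2.67628864e-04, -1.11419852e-03, -9.99999343e-01]]), 'ft_force': array([ 0.110804  , -0.16149018, -0.40311301]), 'wrist_torque': array([ 0.02633847, -0.01406701, -0.01587763]), 'gripper_force': 0.0, 'grip_width': 0.08562824411288546} -0.0187
```

View pics/scene1.png

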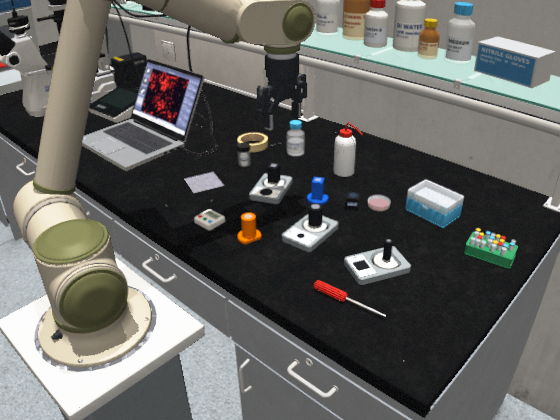

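View pics/wrist1.png

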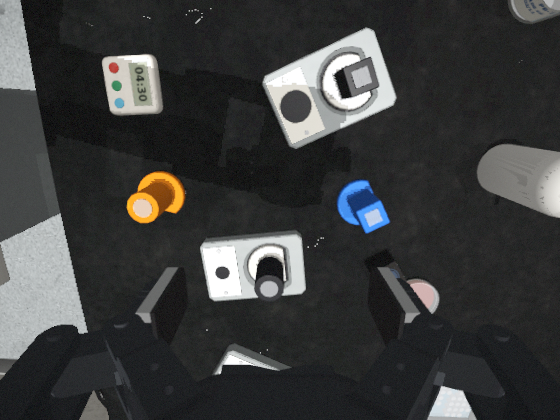

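```bash
python3 - <<'E'
from h import *
for n in("scene","wrist"):
    z=np.load(f"/tmp/{n}1.npz"); im={k:(z[k] if z[k].ndim else z[k].item()) for k in z}
    P=cloud(im); Z=P[...,2]; ok=(im["depth"]>0)
    px=im["pixels"].astype(int)
    m=(ok&(Z>0.010)&(Z<0.021)&(px.min(2)>70)&(np.ptp(px,2)<60)&(P[...,0]>.2)&(P[...,0]<.95)&(abs(P[...,1])<.6)).astype(np.uint8)
    c,l,s,ct=cv2.connectedComponentsWithStats(m)
    for i in range(1,c):
        if s[i,4]>150:
            q=P[l==i][:,:2]; r=cv2.minAreaRect((q*1000).astype(np.float32)); print(n,ct[i].round(),s[i,4],"rect",np.round(r[0]),np.round(r[1]),round(r[2],1),Z[l==i].mean().round(4))
    for q in["cell_wide","cell_slim","cell_square","mat","filter_cube","objective_case","nest_wide","nest_slim","nest_square"]:
        for o in models.outline_of(n,q)[:3]:
            g=o["region"]&ok
            print(n,q,round(o["confidence"],2),np.round(o["bbox"]),np.median(P[g],0).round(3),"zmax",np.percentile(Z[g],95).round(3))
E
```

```text
scene [145. 151.] 952 rect [506. 546.] [229. 108.] 0.0 0.015
scene [270. 188.] 552 rect [601.  97.] [132.  87.] 23.5 0.0138
scene [379. 201.] 236 rect [ 733. -165.] [64. 60.] 33.3 0.0129
scene [210. 218.] 288 rect [388. 103.] [58. 63.] 1.9 0.0139
scene [308. 232.] 874 rect [ 515. -114.] [130.  88.] 5.5 0.014
scene [376. 263.] 1214 rect [ 516. -307.] [ 87. 128.] 62.5 0.0147
scene cell_wide 0.88 [251. 231.  21.  33.] [ 0.399 -0.028  0.027] zmax 0.061
scene cell_wide 0.87 [315. 220.  27.  30.] [ 0.526 -0.119  0.034] zmax 0.065
scene cell_slim 0.9 [386. 255.  28.  34.] [ 0.531 -0.32   0.015] zmax 0.065
scene cell_slim 0.15 [309. 232.  58.  38.] [ 0.487 -0.129  0.014] zmax 0.017
scene cell_square 0.87 [274. 174.  18.  26.] [0.613 0.1   0.034] zmax 0.065
scene cell_square 0.87 [316. 191.  25.  30.] [ 0.637 -0.036  0.026] zmax 0.06
scene mat 0.33 [380. 264.  67.  40.] [ 0.498 -0.312  0.015] zmax 0.018
scene filter_cube 0.74 [353. 203.  12.  15.] [ 0.673 -0.122  0.024] zmax 0.034
scene filter_cube 0.44 [276. 175.  19.  28.] [0.613 0.099 0.034] zmax 0.065
scene objective_case 0.5 [242. 154.  
[... 545 characters left out ...]
 [ 520. -113.] [128.  84.] 5.9 0.0152
wrist [426. 294.] 512 rect [ 749. -152.] [23. 58.] 40.3 0.014
wrist [243. 360.] 593 rect [ 505. -261.] [99. 44.] 5.2 0.0146
wrist cell_wide 0.73 [268. 273.  37.  63.] [ 0.54  -0.099  0.044] zmax 0.066
wrist cell_square 0.6 [349.  82.  59.  52.] [0.619 0.106 0.031] zmax 0.067
wrist cell_square 0.58 [362. 207.  50.  51.] [ 0.643 -0.022  0.037] zmax 0.062
wrist filter_cube 0.72 [385. 266.  40.  32.] [ 0.683 -0.101  0.021] zmax 0.034
wrist nest_wide 0.63 [328.  86. 138. 122.] [0.592 0.095 0.016] zmax 0.018
wrist nest_slim 0.68 [255. 266. 106.  71.] [ 0.504 -0.104  0.015] zmax 0.017
wrist nest_square 0.9 [251. 358.  72.  32.] [ 0.504 -0.259  0.013] zmax 0.017
```

```bash
python3 - <<'E'
from h import *
for n in("scene","wrist"):
    z=np.load(f"/tmp/{n}1.npz"); im={k:(z[k] if z[k].ndim else z[k].item()) for k in z}
    P=cloud(im); Z=P[...,2]; m=((im["depth"]>0)&(Z>0.06)&(Z<0.07)&(P[...,0]>.45)&(P[...,0]<.7)&(P[...,1]>-.4)&(P[...,1]<.2)).astype(np.uint8)
    c,l,s,ct=cv2.connectedComponentsWithStats(m)
    for i in range(1,c):
        if s[i,4]>15:
            q=P[l==i]; r=cv2.minAreaRect((q[:,:2]*1000).astype(np.float32)); print(n,ct[i].round(),s[i,4],np.round(r[0]),np.round(r[1]),round(r[2],1),q[:,2].mean().round(4))
    if n=="scene":
        print(atz(im,[[204,182],[185,180],[205,191],[223,182],[203,173]],0.003).round(3))
        save("crop1.png",cv2.resize(im["pixels"][130:290,170:430],None,fx=3,fy=3,interpolation=cv2.INTER_CUBIC))
E
```

```text
scene [273. 166.] 66 [622. 107.] [35. 29.] 23.0 0.0636
scene [318. 180.] 32 [645. -30.] [29. 26.] 24.8 0.0611
scene [315. 208.] 102 [ 536. -112.] [32. 32.] 29.0 0.0639
scene [388. 241.] 46 [ 537. -318.] [18. 16.] 74.9 0.0648
[[0.506 0.266 0.003]
 [0.477 0.316 0.003]
 [0.475 0.225 0.003]
 [0.542 0.225 0.003]
 [0.538 0.309 0.003]]
wrist [360.  77.] 1011 [626. 108.] [29. 28.] 21.4 0.0655
wrist [373. 217.] 649 [650. -28.] [28. 28.] 26.2 0.0616
wrist [269. 287.] 654 [ 541. -110.] [33. 33.] 52.4 0.0652
```

View pics/crop1.png

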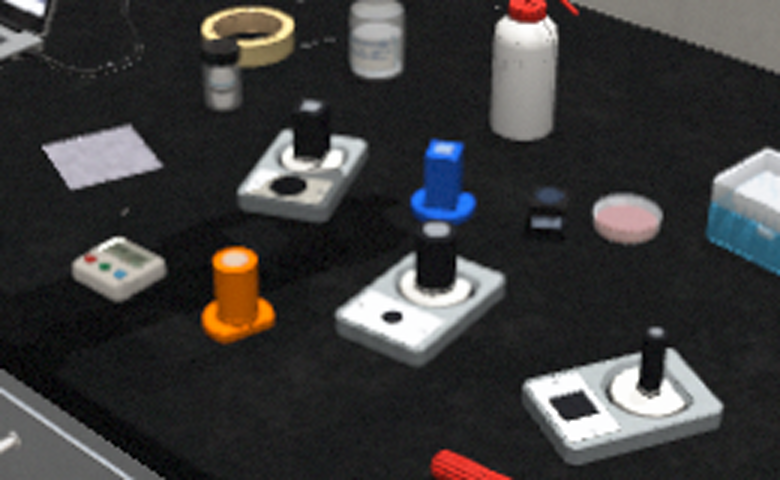

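jog_arm(
  plan="0 0 0 2.16 1.5 1.6 0; 0 0 0 2.16 1.5 1.6 0; 0 0 0 2.16 1.5 1.6 0; 0 0 0 2.16 1.5 1.6 0; 0 0 0 2.16 1.5 1.6 0; 0 0 -5.75 0 0 0 0; 0 0 -5.75 0 0 0 0; 0 0 -5.75 0 0 0 0; 0 0 -5.75 0 0 0 0; 0 0 0 0 0 0 0",
  grip_force=40,
)

```text
time_s: 1.88
position: [0.625, 0.1081, 0.1512]
tool_rot: [[-0.394, 0.919, -0.0], [0.919, 0.394, 0.0], [0.0, -0.0, -1.0]]
ft_force: [-0.0, 0.9, -1.0]
grip_width: 0.0852
gripper_force: 0.0
```

```bash
cat >> h.py <<'E'
def look(name,zlo=.06,zhi=.07,r=.3):
    im=get("wrist"); save(name,im["pixels"]); s=env.observe(); P=cloud(im); Z=P[...,2]
    p=s["position"];R=s["tool_rot"];yaw=np.degrees(np.arctan2(R[1,1],R[0,1]))
    print("t",round(s["time_s"],2),"tcp",p.round(4),"yaw(close axis)",yaw.round(2),"tilt",R[:,2].round(3),"w",round(s["grip_width"],4),"F",s["ft_force"].round(1))
    near=(im["depth"]>0)&(np.hypot(P[...,0]-p[0],P[...,1]-p[1])<r)
    for lab,lo,hi in(("top",zlo,zhi),("block",.012,.019)):
        g=near&(Z>lo)&(Z<hi)
        c,l,st,ct=cv2.connectedComponentsWithStats(g.astype(np.uint8))
        for i in range(1,c):
            if st[i,4]>150:
                q=P[l==i]; rr=cv2.minAreaRect((q[:,:2]*1000).astype(np.float32)); print(lab,ct[i].round(),st[i,4],np.round(rr[0],1),np.round(rr[1]),round(rr[2],1),q[:,2].mean().round(4))
    return im,P,s
E
python3 - <<'E'
from h import *
look("w2.png")
E
```

```text
t 1.93 tcp [0.625  0.108  0.1512] yaw(close axis) 22.9 tilt [-0. -0. -1.] w 0.0857 F [0.3 0.2 0.2]
top [422.  30.] 2763 [662.8 265.5] [38. 37.] 26.3 0.0637
top [530. 200.] 969 [807.  196.6] [31. 55.] 20.6 0.0654
top [278. 216.] 1312 [626.1 108.3] [28. 28.] 22.7 0.0655
top [243. 354.] 679 [650.  -27.5] [28. 28.] 26.0 0.0614
top [107. 392.] 168 [ 544.1 -121. ] [23. 13.] 34.6 0.0655
block [506.  41.] 457 [754.5 305.2] [21. 78.] 66.7 0.0154
block [29. 97.] 4173 [391.8 105.9] [57. 61.] 3.9 0.0157
block [246. 196.] 8554 [605.8  98.8] [128.  85.] 24.4 0.0159
block [489. 183.] 291 [802.8 199.4] [24. 56.] 5.2 0.0155
block [270. 187.] 1000 [620.1 112. ] [51. 41.] 41.9 0.0137
block [ 33. 225.] 216 [415.7 -11.9] [20. 34.] 47.1 0.0155
block [ 81. 314.] 1523 [491.2 -93. ] [74. 41.] 8.6 0.0156
```

jog_arm(
  plan="0 0 0 0 0.1 4 0; 0 0 0 0 0 4 0; 0 0 0 0 0 4 0; 0 0 0 0 0 0 0; 0 0 0 0 0 0 255; 0 0 0 0 0 0 255; 0 0 0 0 0 0 255; 0 0 0 0 0 0 255; 0 0 0 0 0 0 255; 0 0 0 0 0 0 255",
  grip_force=40,
)

```text
time_s: 2.77
position: [0.6267, 0.1085, 0.0333]
tool_rot: [[-0.391, 0.921, 0.003], [0.921, 0.391, -0.0], [-0.001, 0.003, -1.0]]
ft_force: [-0.8, 0.5, 7.3]
grip_width: 0.0272
gripper_force: 42.7
```

jog_arm(
  plan="0 0 0 0 0 -2 255; 0 0 0 0 0 -4 255; 0 0 0 0 0 -4 255; 0 0 0 3.2 -0.77 0 255; 0 0 0 3.2 -0.77 0 255; 0 0 0 3.2 -0.77 0 255; 0 0 0 3.2 -0.77 0 255; 0 0 0 3.2 -0.77 0 255; 0 0 0 3.2 -0.77 0 255; 0 0 0 0 0 0 255",
)

```text
time_s: 3.6
position: [0.5049, 0.2709, 0.1321]
tool_rot: [[-0.395, 0.919, -0.001], [0.919, 0.395, 0.001], [0.001, -0.0, -1.0]]
ft_force: [-0.8, -0.7, -1.4]
grip_width: 0.0277
gripper_force: 41.7
```

```bash
python3 - <<'E'
from h import *
im,P,s=look("w3.png")
E
```

```text
t 3.65 tcp [0.5067 0.2691 0.1321] yaw(close axis) 23.21 tilt [ 0.  0. -1.] w 0.0273 F [-0.4 -0.9 -0.7]
top [457. 302.] 1571 [662.5 266.8] [38. 38.] 56.0 0.0634
top [547. 396.] 209 [798.9 215.9] [18.  6.] 59.7 0.0649
block [530. 236.] 494 [734.5 331.4] [25. 82.] 14.9 0.0155
block [421. 264.] 187 [652.1 270.7] [34. 14.] 67.8 0.0155
block [103. 306.] 2640 [391.3 106.7] [56. 60.] 2.1 0.0155
block [277. 358.] 1182 [571.5 119.4] [80. 23.] 24.3 0.0152
block [507. 360.] 175 [795.1 210.5] [30.  7.] 71.3 0.0157
```

View pics/w3.png

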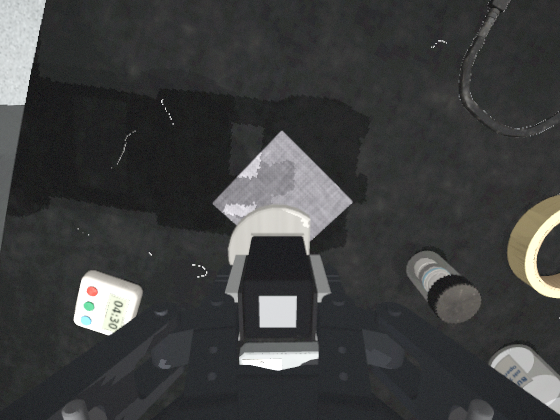

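jog_arm(
  plan="0 0 0 0 0 3.5 255; 0 0 0 0 0 3.5 255; 0 0 0 0 0 2.4 255; 0 0 0 0 0 0.5 255; 0 0 0 0 0 0 255; 0 0 0 0 0 0 255; 0 0 0 0 0 0 0; 0 0 0 0 0 0 0; 0 0 0 0 0 0 0; 0 0 0 0 0 0 0",
)

```text
time_s: 4.48
position: [0.5086, 0.267, 0.0326]
tool_rot: [[-0.391, 0.921, 0.001], [0.921, 0.391, 0.0], [-0.0, 0.001, -1.0]]
ft_force: [0.7, 1.2, 0.2]
grip_width: 0.0747
gripper_force: 0.0
```

jog_arm(
  plan="0 0 0 0 0 0 0; 0 0 0 0 0 -3 0; 0 0 0 0 0 -4 0; 0 0 0 0 0 -4 0; 0 0 0 0 0 0 0",
)

```text
time_s: 4.9
position: [0.5113, 0.2681, 0.15]
tool_rot: [[-0.391, 0.92, 0.013], [0.92, 0.391, 0.004], [-0.002, 0.013, -1.0]]
ft_force: [0.1, 1.0, 0.9]
grip_width: 0.0851
gripper_force: 0.0
```

```bash
python3 - <<'E'
from h import *
im,P,s=look("w4.png")
E
```

```text
t 4.95 tcp [0.51   0.2676 0.1464] yaw(close axis) 23.01 tilt [ 0.008  0.002 -1.   ] w 0.0856 F [-0.  -0.1 -0.8]
top [273. 217.] 1282 [509.9 266.9] [28. 28.] 22.8 0.0645
top [439. 283.] 1377 [662.6 266.9] [37. 37.] 87.9 0.0634
block [265. 188.] 776 [502.3 271.3] [53. 37.] 51.9 0.013
block [515. 217.] 503 [739.2 338.2] [37. 92.] 5.6 0.0155
block [408. 249.] 151 [652.5 270.8] [34. 14.] 69.8 0.0153
block [104. 292.] 2441 [391.5 106.7] [57. 60.] 2.3 0.0155
block [291. 349.] 2840 [600.7 112.1] [129.  61.] 22.3 0.0154
```

jog_arm(
  plan="0 0 0 -3.6 -1.19 0 0; 0 0 0 -3.6 -1.19 0 0; 0 0 0 -3.6 -1.19 0 0; 0 0 0 -3.6 -1.19 0 0; 0 0 0 -3.6 -1.19 0 0; 0 0 0 -3.6 -1.19 0 0; 0 0 0 -3.6 -1.19 0 0; 0 0 0 -3.6 -1.19 0 0; 0 0 0 -3.6 -1.19 0 0; 0 0 0 -3.6 -1.19 0 0",
)

```text
time_s: 5.78
position: [0.5389, -0.1126, 0.1414]
tool_rot: [[-0.391, 0.921, -0.001], [0.921, 0.391, 0.001], [0.001, -0.001, -1.0]]
ft_force: [0.9, 0.1, 0.2]
grip_width: 0.0855
gripper_force: 0.0
```

jog_arm(
  plan="0 0 5.8 0 0 0 0; 0 0 5.8 0 0 0 0; 0 0 5.8 0 0 0 0; 0 0 0 0 0 0 0",
)

```text
time_s: 6.12
position: [0.539, -0.1109, 0.1413]
tool_rot: [[-0.094, 0.996, -0.002], [0.996, 0.094, 0.001], [0.001, -0.002, -1.0]]
ft_force: [-0.2, 0.8, 0.2]
grip_width: 0.0853
gripper_force: 0.0
```

```bash
python3 - <<'E'
from h import *
im,P,s=look("w5.png")
E
```

```text
t 6.17 tcp [ 0.5391 -0.1107  0.1415] yaw(close axis) 5.7 tilt [-0.001  0.001 -1.   ] w 0.085 F [-0.6 -0.5 -0.7]
top [96. 70.] 2050 [409.4 -18.3] [34. 33.] 2.3 0.0618
top [448. 120.] 1622 [649.5 -27.7] [29. 28.] 27.9 0.0616
top [279. 220.] 1599 [ 540.4 -110.4] [33. 33.] 39.3 0.0656
block [350.   7.] 883 [586.3  46.3] [55. 14.] 6.6 0.0155
block [143.  79.] 170 [419.4 -19.1] [33. 14.] 84.5 0.0152
block [407. 118.] 168 [640.  -25.7] [39. 22.] 77.0 0.0155
block [246. 199.] 9105 [ 519.5 -113.4] [128.  84.] 5.5 0.0158
block [270. 188.] 976 [ 533.9 -102.2] [53. 35.] 30.1 0.0138
block [427. 214.] 189 [ 674. -112.] [45. 22.] 75.2 0.0157
block [472. 272.] 2631 [ 734.7 -163.5] [59. 61.] 51.5 0.0143
block [224. 351.] 3045 [ 512.1 -299.6] [ 82. 109.] 62.7 0.0159
block [264. 364.] 172 [ 541.  -292.6] [ 9. 39.] 81.3 0.0132
```

View pics/w5.png

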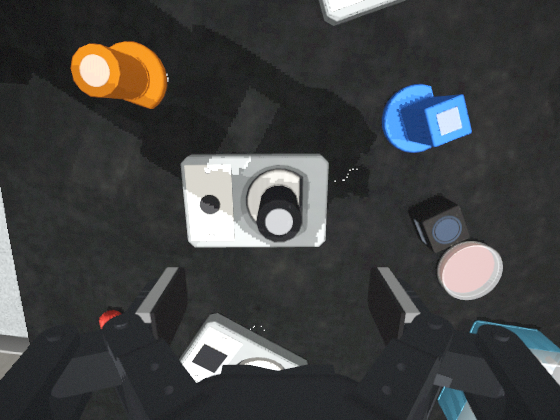

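jog_arm(
  plan="0 0 0 0 0.13 3.7 0; 0 0 0 0 0 3.7 0; 0 0 0 0 0 3.6 0; 0 0 0 0 0 0 0; 0 0 0 0 0 0 255; 0 0 0 0 0 0 255; 0 0 0 0 0 0 255; 0 0 0 0 0 0 255; 0 0 0 0 0 0 255; 0 0 0 0 0 0 255",
)

```text
time_s: 7.0
position: [0.5414, -0.111, 0.0341]
tool_rot: [[-0.098, 0.995, 0.003], [0.995, 0.098, -0.001], [-0.002, 0.003, -1.0]]
ft_force: [-1.6, 0.5, 7.5]
grip_width: 0.0315
gripper_force: 38.9
```

jog_arm(
  plan="0 0 0 0 0 -2 255; 0 0 0 0 0 -4 255; 0 0 0 0 0 -4 255; 0 0 0 3.49 1.78 0 255; 0 0 0 3.49 1.78 0 255; 0 0 0 3.49 1.78 0 255; 0 0 0 3.49 1.78 0 255; 0 0 0 3.49 1.78 0 255; 0 0 0 3.49 1.78 0 255; 0 0 0 0 0 0 255",
)

```text
time_s: 7.83
position: [0.6277, 0.1143, 0.1329]
tool_rot: [[-0.103, 0.995, 0.002], [0.995, 0.103, 0.002], [0.002, 0.002, -1.0]]
ft_force: [0.1, -0.0, -2.5]
grip_width: 0.0319
gripper_force: 40.3
```

jog_arm(
  plan="0 0 -6.2 0 0 0 255; 0 0 -6.2 0 0 0 255; 0 0 -6.2 0 0 0 255; 0 0 0 0 0 0 255; 0 0 0 0 0 0 255",
)

```text
time_s: 8.25
position: [0.6266, 0.1081, 0.1328]
tool_rot: [[-0.407, 0.913, 0.001], [0.913, 0.407, 0.0], [-0.0, 0.0, -1.0]]
ft_force: [-0.2, 0.8, -1.2]
grip_width: 0.0321
gripper_force: 40.2
```

```bash
python3 - <<'E'
from h import *
im,P,s=look("w6.png",.14,.18)
save("side6.png",get("side")["pixels"])
E
```

```text
t 8.3 tcp [0.6266 0.1081 0.1328] yaw(close axis) 24.01 tilt [ 0.001  0.    -1.   ] w 0.0319 F [ 0.1  0.  -1.7]
top [277. 294.] 9641 [627.2 109. ] [60. 34.] 26.5 0.1621
top [184. 314.] 159 [592.9 100.8] [7. 2.] 20.7 0.1775
top [370. 313.] 160 [655.7 128.9] [8. 2.] 27.5 0.1775
block [522.  42.] 575 [751.9 304.6] [17. 71.] 63.3 0.0155
block [389.  49.] 151 [655.2 258. ] [14. 34.] 48.1 0.0155
block [21. 94.] 3310 [399.8 106.9] [42. 62.] 6.0 0.0156
block [238. 195.] 8346 [605.7  99. ] [128.  84.] 24.5 0.016
block [500. 190.] 347 [802.8 199.8] [23. 55.] 4.6 0.0154
block [ 16. 228.] 251 [417.8 -12.6] [16. 34.] 33.8 0.0154
block [ 65. 333.] 3074 [482.2 -98.6] [98. 64.] 61.6 0.0157
```

View pics/w6.png

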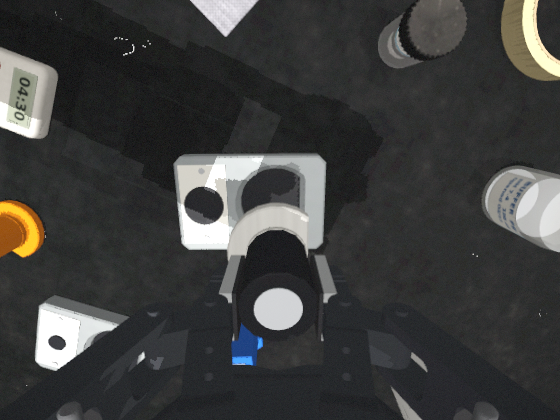

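jog_arm(
  plan="0 0 0 0 0 3.5 255; 0 0 0 0 0 3.5 255; 0 0 0 0 0 2 255; 0 0 0 0 0 0.7 255; 0 0 0 0 0 0.3 255; 0 0 0 0 0 0 255; 0 0 0 0 0 0 0; 0 0 0 0 0 0 0; 0 0 0 0 0 0 0; 0 0 0 0 0 0 0",
)

```text
time_s: 9.18
position: [0.6269, 0.1081, 0.0326]
tool_rot: [[-0.409, 0.912, 0.001], [0.912, 0.409, 0.0], [-0.0, 0.001, -1.0]]
ft_force: [0.4, 0.6, 0.5]
grip_width: 0.0783
gripper_force: 0.0
```

jog_arm(
  plan="0 0 0 0 0 0 0; 0 0 0 0 0 -3 0; 0 0 0 0 0 -4 0; 0 0 0 0 0 -4 0; 0 0 0 0 0 0 0; 0 0 0 0 0 0 0",
)

```text
time_s: 9.68
position: [0.6276, 0.1082, 0.1448]
tool_rot: [[-0.41, 0.912, 0.005], [0.912, 0.41, -0.0], [-0.002, 0.005, -1.0]]
ft_force: [0.3, -0.9, -2.1]
grip_width: 0.0853
gripper_force: 0.0
```

```bash
python3 - <<'E'
from h import *
im,P,s=look("w7.png")
E
```

```text
t 9.73 tcp [0.6266 0.1082 0.1426] yaw(close axis) 24.19 tilt [ 0.001  0.    -1.   ] w 0.0852 F [ 0.  -0.  -1.5]
top [426.  29.] 2870 [663.4 265.3] [39. 36.] 25.4 0.0637
top [531. 204.] 962 [804.3 197.3] [25. 55.] 13.8 0.0653
top [275. 217.] 1554 [626.3 108.5] [33. 33.] 90.0 0.0656
top [236. 355.] 594 [648.2 -24.3] [28. 21.] 27.5 0.0614
block [510.  42.] 493 [751.3 305.5] [18. 74.] 61.9 0.0156
block [25. 92.] 3721 [395.7 106.1] [49. 60.] 4.0 0.0156
block [241. 196.] 8951 [605.8  98.9] [128.  85.] 24.3 0.0159
block [488. 187.] 295 [801.4 199.7] [21. 54.] 4.2 0.0155
block [267. 186.] 963 [617.6 114.3] [53. 34.] 50.0 0.0138
block [ 22. 222.] 243 [415.6 -12.4] [20. 34.] 45.5 0.0155
block [ 73. 314.] 1706 [492.9 -98.4] [77. 51.] 5.6 0.0154
```

View pics/w7.png

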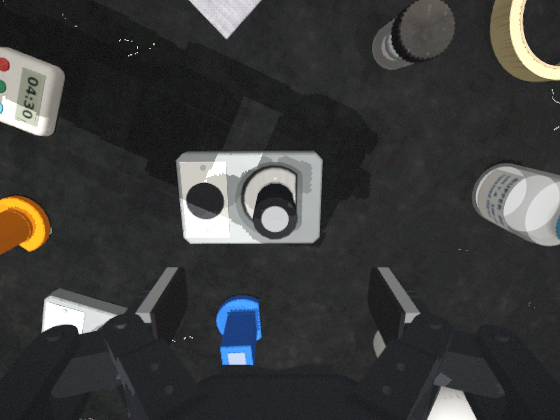

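jog_arm(
  plan="0 0 0 -3.21 -2.3 0 0; 0 0 0 -3.21 -2.3 0 0; 0 0 0 -3.21 -2.3 0 0; 0 0 0 -3.21 -2.3 0 0; 0 0 0 -3.21 -2.3 0 0; 0 0 0 -3.21 -2.3 0 0; 0 0 0 -3.21 -2.3 0 0; 0 0 0 -3.21 -2.3 0 0; 0 0 0 -3.21 -2.3 0 0; 0 0 0 -3.21 -2.3 0 0",
)

```text
time_s: 10.57
position: [0.5472, -0.2804, 0.1405]
tool_rot: [[-0.41, 0.912, -0.003], [0.912, 0.41, 0.002], [0.003, -0.001, -1.0]]
ft_force: [0.9, -0.4, 0.9]
grip_width: 0.0857
gripper_force: 0.0
```

jog_arm(
  plan="0 0 0 -3.21 -2.3 0 0; 0 0 6.45 0 0 0 0; 0 0 6.45 0 0 0 0; 0 0 6.45 0 0 0 0; 0 0 6.45 0 0 0 0; 0 0 6.45 0 0 0 0; 0 0 6.45 0 0 0 0; 0 0 6.45 0 0 0 0; 0 0 6.45 0 0 0 0; 0 0 0 0 0 0 0",
)

```text
time_s: 11.4
position: [0.5401, -0.3172, 0.1404]
tool_rot: [[0.464, 0.886, -0.003], [0.886, -0.464, 0.002], [0.001, -0.003, -1.0]]
ft_force: [0.5, -0.1, -0.3]
grip_width: 0.085
gripper_force: 0.0
```

```bash
python3 - <<'E'
from h import *
im,P,s=look("w8.png")
E
```

```text
t 11.45 tcp [ 0.5402 -0.3173  0.1407] yaw(close axis) -27.29 tilt [-0.002  0.002 -1.   ] w 0.0856 F [-0.9 -0.7 -0.1]
top [276. 221.] 465 [ 538.9 -316.4] [17. 17.] 18.0 0.0654
block [113.  30.] 6292 [ 495.4 -144.6] [ 57. 130.] 60.9 0.0161
block [509.  58.] 725 [ 758.6 -297. ] [93.  3.] 84.2 0.0156
block [243. 200.] 9391 [ 518.5 -306.5] [ 85. 128.] 62.2 0.0159
block [272. 196.] 1830 [ 535.  -313.4] [54. 46.] 59.9 0.0137
block [510. 216.] 328 [ 722.7 -426.3] [58.  5.] 10.7 0.0156
block [115. 246.] 938 [ 382.3 -286.3] [20. 77.] 5.6 0.0162
```

View pics/w8.png

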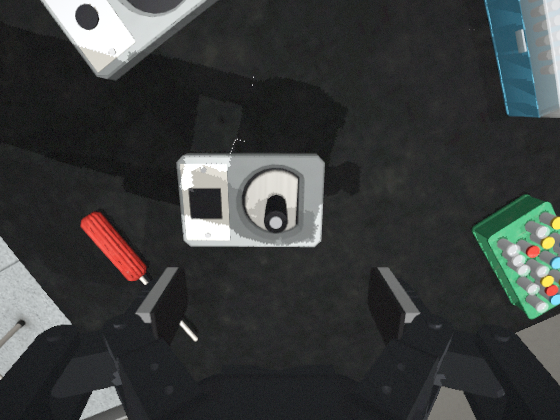

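jog_arm(
  plan="0 0 0 0 -0.15 3.7 0; 0 0 0 0 0 3.7 0; 0 0 0 0 0 3.5 0; 0 0 0 0 0 0 0; 0 0 0 0 0 0 255; 0 0 0 0 0 0 255; 0 0 0 0 0 0 255; 0 0 0 0 0 0 255; 0 0 0 0 0 0 255; 0 0 0 0 0 0 255",
)

```text
time_s: 12.28
position: [0.5395, -0.3172, 0.0344]
tool_rot: [[0.46, 0.888, 0.001], [0.888, -0.46, -0.001], [-0.0, 0.002, -1.0]]
ft_force: [-0.6, 1.2, 4.9]
grip_width: 0.0159
gripper_force: 39.9
```

jog_arm(
  plan="0 0 0 0 0 0 255; 0 0 0 0 0 0 255; 0 0 0 0 0 -2 255; 0 0 0 0 0 -4 255; 0 0 0 0 0 -4 255; 0 0 0 0 0 0 255; 0 0 0 0 0 0 255",
)

```text
time_s: 12.87
position: [0.5399, -0.3174, 0.1355]
tool_rot: [[0.46, 0.888, 0.003], [0.888, -0.46, -0.003], [-0.001, 0.004, -1.0]]
ft_force: [0.1, 0.1, -1.1]
grip_width: 0.0158
gripper_force: 39.5
```

jog_arm(
  plan="0 0 0 3.07 -1.53 0 255; 0 0 0 3.07 -1.53 0 255; 0 0 0 3.07 -1.53 0 255; 0 0 0 3.07 -1.53 0 255; 0 0 0 3.07 -1.53 0 255; 0 0 0 3.07 -1.53 0 255; 0 0 -6.6 0 0 0 255; 0 0 -6.6 0 0 0 255; 0 0 -6.6 0 0 0 255; 0 0 -6.6 0 0 0 255",
)

```text
time_s: 13.7
position: [0.5417, -0.1105, 0.1316]
tool_rot: [[0.011, 1.0, -0.003], [1.0, -0.011, 0.001], [0.001, -0.003, -1.0]]
ft_force: [0.2, -1.6, -1.7]
grip_width: 0.016
gripper_force: 39.5
```

jog_arm(
  plan="0 0 -6.6 0 0 0 255; 0 0 0 0 0 0 255; 0 0 0 0 0 0 255; 0 0 0 0 0 0 255",
)

```text
time_s: 14.03
position: [0.5422, -0.1111, 0.1325]
tool_rot: [[-0.094, 0.996, -0.001], [0.996, 0.094, 0.001], [0.001, -0.001, -1.0]]
ft_force: [0.4, -0.7, -0.8]
grip_width: 0.0157
gripper_force: 39.5
```

```bash
python3 - <<'E'
from h import *
im,P,s=look("w9.png",.16,.175)
E
```

```text
t 14.08 tcp [ 0.5423 -0.1111  0.1327] yaw(close axis) 5.45 tilt [-0.001  0.    -1.   ] w 0.0159 F [ 0.6 -0.1 -1.8]
top [278. 303.] 2803 [ 542.7 -109.4] [43. 26.] 5.7 0.1658
block [345.   6.] 632 [582.2  44.7] [45. 12.] 6.2 0.0153
block [134.  79.] 201 [418.7 -19.8] [34. 15.] 82.3 0.0154
block [408. 117.] 177 [640.2 -24.6] [39. 20.] 72.8 0.0154
block [237. 196.] 8349 [ 519.4 -113.8] [128.  84.] 5.6 0.0158
block [428. 217.] 210 [ 674.2 -112.8] [46. 23.] 76.9 0.0157
block [474. 276.] 2737 [ 734.6 -163.6] [59. 60.] 57.5 0.0143
block [104. 329.] 292 [ 379.6 -259.1] [19. 26.] 7.1 0.0158
block [494. 342.] 326 [ 784.  -232.9] [61. 27.] 26.2 0.0155
block [267. 360.] 352 [ 548.4 -281.3] [15. 48.] 60.7 0.0147
```

View pics/w9.png

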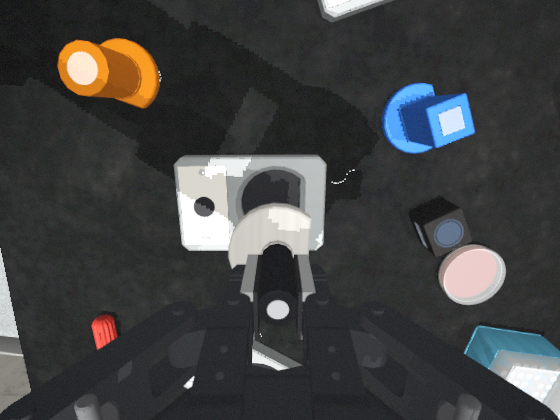

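jog_arm(
  plan="0 0 0 0 0 3.5 255; 0 0 0 0 0 3.5 255; 0 0 0 0 0 2 255; 0 0 0 0 0 0.7 255; 0 0 0 0 0 0.3 255; 0 0 0 0 0 0 255; 0 0 0 0 0 0 0; 0 0 0 0 0 0 0; 0 0 0 0 0 0 0; 0 0 0 0 0 0 0",
)

```text
time_s: 14.92
position: [0.5428, -0.1113, 0.0336]
tool_rot: [[-0.097, 0.995, 0.001], [0.995, 0.097, -0.0], [-0.0, 0.001, -1.0]]
ft_force: [0.2, 0.3, 0.1]
grip_width: 0.0635
gripper_force: 0.0
```

jog_arm(
  plan="0 0 0 0 0 0 0; 0 0 0 0 0 -3 0; 0 0 0 0 0 -4 0; 0 0 0 0 0 -4 0; 0 0 0 0 0 0 0; 0 0 0 0 0 0 0",
)

```text
time_s: 15.42
position: [0.5434, -0.1115, 0.1454]
tool_rot: [[-0.097, 0.995, 0.004], [0.995, 0.097, -0.002], [-0.002, 0.004, -1.0]]
ft_force: [-0.4, 0.1, -0.3]
grip_width: 0.0852
gripper_force: 0.0
```

```bash
python3 - <<'E'
from h import *
im,P,s=look("w10.png")
E
```

```text
t 15.47 tcp [ 0.5425 -0.1112  0.1436] yaw(close axis) 5.59 tilt [ 0.001 -0.    -1.   ] w 0.0855 F [-0.8 -0.2 -1. ]
top [91. 68.] 2005 [409.3 -18.4] [33. 34.] 58.5 0.0618
top [438. 119.] 1572 [649.4 -27.9] [28. 28.] 26.8 0.0616
top [276. 217.] 446 [ 542.8 -110.7] [17. 17.] 51.3 0.0653
block [343.   7.] 852 [586.7  46.5] [56. 14.] 6.8 0.0155
block [138.  78.] 183 [419.2 -18.7] [34. 15.] 89.2 0.0154
block [242. 198.] 9080 [ 519.4 -113.7] [128.  84.] 5.4 0.0157
block [271. 193.] 1771 [ 537.9 -110.8] [46. 55.] 3.6 0.0136
block [420. 209.] 180 [ 674.  -110.4] [43. 21.] 72.5 0.0157
block [464. 268.] 2525 [ 735.3 -163.8] [59. 60.] 58.7 0.0143
block [104. 316.] 156 [ 375.9 -254.2] [23. 15.] 44.5 0.0159
block [221. 349.] 3281 [ 517.4 -304.3] [ 85. 122.] 62.8 0.0158
```

View pics/w10.png

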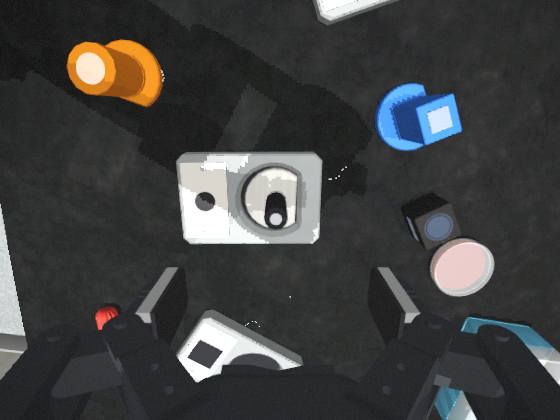

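jog_arm(
  plan="0 0 0 3.79 0.05 0 0; 0 0 0 3.79 0.05 0 0; 0 0 0 3.79 0.05 0 0; 0 0 0 3.79 0.05 0 0; 0 0 0 3.79 0.05 0 0; 0 0 0 3.79 0.05 0 0; 0 0 0 3.79 0.05 0 0; 0 0 0 3.79 0.05 0 0; 0 0 0 3.79 0.05 0 0; 0 0 0 3.79 0.05 0 0",
)

```text
time_s: 16.3
position: [0.5094, 0.2682, 0.1416]
tool_rot: [[-0.098, 0.995, -0.003], [0.995, 0.098, -0.001], [-0.001, -0.003, -1.0]]
ft_force: [0.2, -1.1, -0.7]
grip_width: 0.085
gripper_force: 0.0
```

jog_arm(
  plan="0 0 -5.75 0 0 0 0; 0 0 -5.75 0 0 0 0; 0 0 -5.75 0 0 0 0; 0 0 0 0 0 0 0; 0 0 0 0 0 0 0",
)

```text
time_s: 16.72
position: [0.5101, 0.2664, 0.142]
tool_rot: [[-0.386, 0.923, -0.002], [0.923, 0.386, -0.001], [0.0, -0.002, -1.0]]
ft_force: [0.7, 0.5, 0.6]
grip_width: 0.0857
gripper_force: 0.0
```

```bash
python3 - <<'E'
from h import *
im,P,s=look("w11.png")
E
```

```text
t 16.77 tcp [0.5102 0.2663 0.1423] yaw(close axis) 22.65 tilt [-0.002 -0.001 -1.   ] w 0.0854 F [-0.3 -0.3 -0.1]
top [277. 219.] 1374 [509.6 266.8] [28. 28.] 23.6 0.0645
top [450. 287.] 1510 [662.7 266.8] [37. 37.] 11.4 0.0634
block [269. 188.] 800 [501.1 272.2] [53. 35.] 51.6 0.013
block [524. 222.] 508 [735.9 334.3] [30. 87.] 10.7 0.0155
block [416. 252.] 156 [652.3 271.3] [34. 14.] 67.7 0.0155
block [105. 294.] 2360 [391.3 107.2] [56. 60.] 0.7 0.0155
block [298. 352.] 2669 [598.7 124.5] [135.  56.] 11.6 0.0153
block [318. 358.] 512 [617.7 122.7] [44. 26.] 16.5 0.0138
```

jog_arm(
  plan="0 0 0 0 0 3.7 0; 0 0 0 0 0 3.7 0; 0 0 0 0 0 3.7 0; 0 0 0 0 0 0 0; 0 0 0 0 0 0 255; 0 0 0 0 0 0 255; 0 0 0 0 0 0 255; 0 0 0 0 0 0 255; 0 0 0 0 0 0 255; 0 0 0 0 0 0 255",
)

```text
time_s: 17.6
position: [0.5111, 0.2667, 0.0339]
tool_rot: [[-0.388, 0.922, 0.002], [0.922, 0.388, 0.001], [-0.0, 0.002, -1.0]]
ft_force: [-1.5, -1.3, 7.6]
grip_width: 0.0276
gripper_force: 47.3
```

jog_arm(
  plan="0 0 0 0 0 0 255; 0 0 0 0 0 -2 255; 0 0 0 0 0 -4 255; 0 0 0 0 0 -4 255; 0 0 0 0 0 0 255; 0 0 0 0 0 0 255",
)

```text
time_s: 18.1
position: [0.5113, 0.2668, 0.1348]
tool_rot: [[-0.388, 0.922, 0.005], [0.922, 0.388, 0.001], [-0.001, 0.005, -1.0]]
ft_force: [0.0, 0.4, -1.3]
grip_width: 0.0272
gripper_force: 46.4
```

jog_arm(
  plan="0 0 0 -3.66 -1.337 0 255; 0 0 0 -3.66 -1.337 0 255; 0 0 0 -3.66 -1.337 0 255; 0 0 0 -3.66 -1.337 0 255; 0 0 0 -3.66 -1.337 0 255; 0 0 0 -3.66 -1.337 0 255; 0 0 0 -3.66 -1.337 0 255; 0 0 0 -3.66 -1.337 0 255; 0 0 0 -3.66 -1.337 0 255; 0 0 0 -3.66 -1.337 0 255",
)

```text
time_s: 18.93
position: [0.5285, -0.1243, 0.1311]
tool_rot: [[-0.388, 0.922, -0.002], [0.922, 0.388, 0.001], [0.002, -0.002, -1.0]]
ft_force: [1.2, 0.3, -1.4]
grip_width: 0.0274
gripper_force: 46.4
```

jog_arm(
  plan="0 0 0 -3.66 -1.337 0 255; 0 0 0 -3.66 -1.337 0 255; 0 0 0 -3.66 -1.337 0 255; 0 0 0 -3.66 -1.337 0 255; 0 0 0 -3.66 -1.337 0 255; 0 0 6.3 0 0 0 255; 0 0 6.3 0 0 0 255; 0 0 6.3 0 0 0 255; 0 0 6.3 0 0 0 255; 0 0 6.3 0 0 0 255",
)

```text
time_s: 19.77
position: [0.5383, -0.3169, 0.1306]
tool_rot: [[0.156, 0.988, -0.002], [0.988, -0.156, 0.002], [0.002, -0.003, -1.0]]
ft_force: [0.9, 1.1, -0.4]
grip_width: 0.0275
gripper_force: 46.3
```

jog_arm(
  plan="0 0 6.3 0 0 0 255; 0 0 6.3 0 0 0 255; 0 0 6.3 0 0 0 255; 0 0 0 0 0 0 255; 0 0 0 0 0 0 255; 0 0 0 0 0 0 255",
)

```text
time_s: 20.27
position: [0.5387, -0.3171, 0.1316]
tool_rot: [[0.46, 0.888, -0.001], [0.888, -0.46, 0.001], [0.0, -0.001, -1.0]]
ft_force: [0.0, 0.5, -0.7]
grip_width: 0.0275
gripper_force: 46.3
```

```bash
python3 - <<'E'
from h import *
im,P,s=look("w12.png",.16,.175)
E
```

```text
t 20.32 tcp [ 0.5387 -0.3171  0.1318] yaw(close axis) -27.41 tilt [-0.001  0.001 -1.   ] w 0.0272 F [ 0.4  0.5 -0.8]
top [277. 304.] 5554 [ 539.1 -316.7] [29. 55.] 63.4 0.1639
block [110.  28.] 6141 [ 494.7 -146.4] [ 53. 121.] 61.4 0.0161
block [518.  56.] 791 [ 758.3 -297.6] [90.  3.] 84.2 0.0155
block [239. 195.] 8463 [ 518.7 -306.5] [ 85. 128.] 62.3 0.016
block [517. 220.] 346 [ 722.5 -426.8] [58.  4.] 8.1 0.0155
block [109. 247.] 971 [ 382.3 -288. ] [20. 81.] 6.8 0.0161
```

View pics/w12.png

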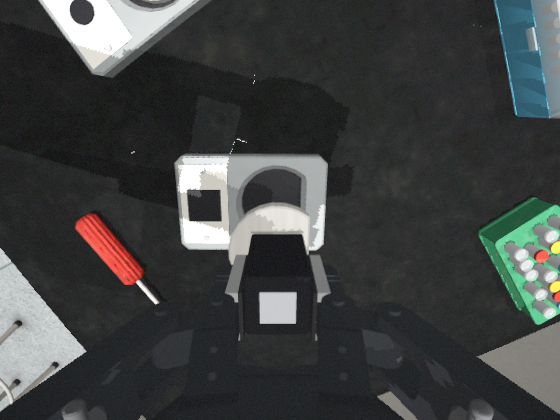

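jog_arm(
  plan="0 0 0 0 0 3.5 255; 0 0 0 0 0 3.5 255; 0 0 0 0 0 2 255; 0 0 0 0 0 0.7 255; 0 0 0 0 0 0.2 255; 0 0 0 0 0 0 255; 0 0 0 0 0 0 0; 0 0 0 0 0 0 0; 0 0 0 0 0 0 0; 0 0 0 0 0 0 0",
)

```text
time_s: 21.15
position: [0.539, -0.3174, 0.0333]
tool_rot: [[0.462, 0.887, 0.0], [0.887, -0.462, -0.0], [-0.0, 0.0, -1.0]]
ft_force: [0.1, -0.2, 0.5]
grip_width: 0.0743
gripper_force: 0.0
```

jog_arm(
  plan="0 0 0 0 0 0 0; 0 0 0 0 0 -3 0; 0 0 0 0 0 -4 0; 0 0 0 0 0 -4 0; 0 0 0 0 0 0 0; 0 0 0 0 0 0 0",
)

```text
time_s: 21.65
position: [0.5397, -0.3179, 0.1457]
tool_rot: [[0.462, 0.887, 0.004], [0.887, -0.462, -0.003], [-0.001, 0.005, -1.0]]
ft_force: [-0.4, 0.4, -0.8]
grip_width: 0.0852
gripper_force: 0.0
```

```bash
python3 - <<'E'
from h import *
im,P,s=look("w13.png")
sc=get("scene")["pixels"]; a=cv2.resize(im["pixels"],(400,300)); b=cv2.resize(sc[130:310,170:430],(400,277)); save("c13.png",np.vstack([a,b]))
E
```

```text
t 21.7 tcp [ 0.5389 -0.3173  0.1436] yaw(close axis) -27.54 tilt [ 0.001 -0.001 -1.   ] w 0.0851 F [-0.3  0.1 -0.4]
top [274. 217.] 1367 [ 538.6 -316.1] [28. 28.] 62.1 0.0655
block [114.  29.] 6120 [ 495.8 -145.1] [ 57. 129.] 61.1 0.0161
block [503.  58.] 707 [ 758.4 -296.4] [94.  3.] 84.7 0.0155
block [242. 196.] 8967 [ 518.7 -306.5] [ 85. 128.] 62.5 0.0159
block [266. 187.] 1034 [ 537.4 -308.7] [41. 51.] 82.8 0.0138
block [503. 214.] 308 [ 722.8 -426.3] [58.  4.] 10.6 0.0155
block [114. 242.] 943 [ 381.7 -285. ] [20. 75.] 5.2 0.0163
```

View pics/c13.png

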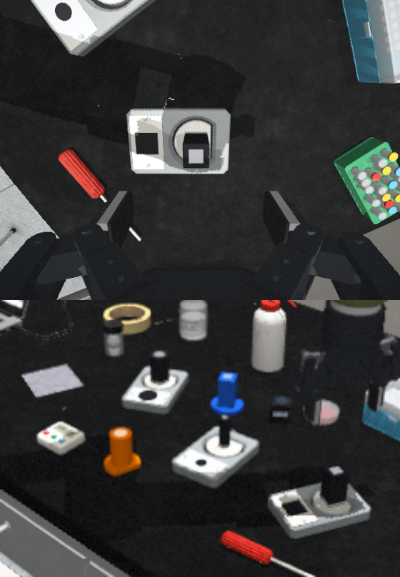

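All three cells sit in their matching nests with their tops at 65–66 mm, the seated height. The cube and the case have not moved.

```bash
python3 -c "
from rig import job; print(job.close_job())"
```

```text
the job is handed in; nothing more can be done
None
```

The job is handed in: each lens cell is in the nest with its own outline, upright, fully down (tops at 65–66 mm) and released, at about 22 s of the 96 s, with the filter cube, objective case and look-alikes left alone.

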